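# Reverse the ratchet and clamp the plate

### The job

Clamp the black plate in the edge clamp: first tip the yellow ball lever of the ratchet over to the clamping side (the green dot), then work the ratchet handle back and forth until the cam holds the plate snugly against the red jaw pad. Stop when it is snug, do not overtighten, let go of the handle with the lever still on the clamping side, and leave the other things on the bench alone.

Things in the scene. Friction and masses are not known exactly. Their poses are not given: they have to be found in the camera images.
- clamp_axis (a point): point on the vertical screw axis, on the top (z = 0.012) of the clamp's fixed aluminium base plate (112 x 196 mm). Clamp frame: x away from the robot, y left along the base, z up; it may be yawed. On the axis sit a brass cam (8 mm eccentric; clockwise from above moves it left, to the plate; stays where left), a ratchet wheel (radius 44 mm, top z = 0.042) and the blue handle (hub top 0.063)
- ratchet_handle (a joint): angle of the blue ratchet handle: 0 = arm points along -x of the clamp frame (to the robot); positive = clockwise from above, grip to the left. Stops at -0.65 and 0.65; friction 0.08 Nm, stays put. With the lever on the clamping side positive strokes tighten (after up to 0.29 rad of play, until a tooth is caught), negative strokes idle. The screw needs 0.3 to 1.5 rad in all: 1 to 3 strokes
- grip_center (a point): centre of the black upright grip (23 mm diameter, 46 mm tall, z 55 to 101 mm) that spins freely on the arm's end, 115 mm from the screw axis. Pushed square to the arm it takes about 4 N while the screw turns free; the plate is snug when moving it on takes about 11 N (10 to 12 N is right); above 15 N is overtight. The force climbs from 4 to 11 N within the last 6 to 15 mm of travel
- pawl_lever (a joint): lean of the pawl lever. Positive: ball leans toward the green dot, right (-y of the clamp) seen along the handle from the robot: positive handle strokes drive the screw. Negative: leans left, red dot: the other strokes drive it. Pushed past upright (0) it falls over by its weight and reads 0.33 to 0.6 (or the negative), by where its strut lands on the teeth. Stops at +-0.6; bobs when idling
- lever_ball (a point): centre of the yellow ball (24 mm diameter) on the pawl lever, about 0.10 m above the bench, 48 mm above the lever's pivot; the pivot is at z = 0.054, 35 mm from the screw axis on the side away from the grip (in line with the arm). The ball tips square to the arm's line, +-27 mm, with under 1 N. Keep handle strokes under 0.25 m/s, lest it be kicked over
- plate_center (a point): centre of the loose black steel plate to be clamped, 60 mm (x) by 75 mm (y), 11 mm thick, 0.3 kg, lying flat on the base plate between the cam (right) and the red jaw pad (left), with a few mm of play; the cam pushes it home by itself
- steel_plate: the same plate; origin at the centre of its underside, z up
- fence: steel fence screwed to the base plate, left of the plate, with a back stop and a red spring-backed jaw pad (90 N per mm); origin at the foot of the pad's face (which looks along -y) at the fence's middle; the jaw is adjustable, so the pad's face really stands up to 2 mm nearer or farther (y) than this, differently each time
- spanner: loose chrome spanner 23 x 126 x 8 mm, bystander; origin under its centre
- hex_nut: loose large hex nut 30 x 34 x 14 mm, bystander; origin under its centre
- ball_bearing: loose ball bearing 52 mm diameter, 15 mm high, bystander; origin under its centre
Mind the look-alikes: they are no part of the job. Of the things that look like the steel_plate, the smallest one is meant.

How it is judged:
On the way:
1. the ball lever is tipped over to the clamping side while the plate is not yet clamped (value of joint pawl_lever above 0.2 rad and contact force between fence and steel_plate below 8 N), for 0.2 s.
At the end, for the whole second after the job is handed in: the plate is clamped: it presses on the fence's jaw pad with more than 15 N (and never more than 75 N); it lies flat (tilt under 0.05 rad) and still; the pawl lever still leans to the clamping side (over 0.2 rad) (contact force between fence and steel_plate above 15 N and value of joint pawl_lever above 0.2 rad and angle between steel_plate's own z axis and vertical below 0.05 rad and linear speed of steel_plate below 0.01 m/s); the robot touches nothing.
It fails at once if the plate is overtightened: it presses on the fence and its jaw pad with more than 75 N (contact force between fence and steel_plate above 75 N).
It fails at once if the spanner, the hex nut or the ball bearing is moved more than 30 mm (distance of any of spanner, hex_nut, ball_bearing from where it was at the start of the episode above 0.03 m).
It also fails if it takes over 67 s, if anything falls off the work surface, if the arm or the gripper's body presses on something with over 40 N, if the wrist force passes 120 N, or if a joint passes its speed limit or range.

### The arm

A 6-joint arm with a two-finger parallel gripper is mounted at the origin on the work surface; the furniture and walls round the work are solid. World frame = base frame: x ahead of the robot, y to its left, z up, the work surface at z = 0. Lengths are in m, angles in rad, forces in N, time in s.
With the tool pointing down it reaches from about 0.35 to 0.775 m from the base axis. Payload 5.5 kg.
Tool frame: the origin (TCP) lies at the very end of the fingers, on their centre line; the grasp point (between the pads) lies 19 mm behind it; x points along the fingers, y is the direction in which the jaws open and shut, and the axes are right-handed (so a half turn about x gives the same grasp; the last joint's range is limited). The gripper opens to 85 mm and grips with 20 to 120 N. Pads are 22 mm wide; open, the fingers measure 114 mm over their backs; the gripper's body (76 mm by 85 mm) begins 54 mm behind the grasp point. The pads swing forward as they close: fully open they stand 13 mm farther back than shut.
Start: joints at [-1.437, 0.313, 0.046, 1.304, 0, 1.431], TCP at [0.155, -0.554, 0.231] pointing down, gripper open.
Joint ranges: [-2.76, 2.76], [-0.86, 1.69], [-1.03, 1.26], [-2.2, 2.34], [-1.47, 1.5], [-3.14, 3.14]. Speed limits (rad/s): [2.57, 2.57, 3.14, 3.14, 3.14, 3.14].

### API

Orientations are given as a unit quaternion [w, x, y, z].
In Python, from workcell import env gives the robot as it stands.
- The arm moves only by the tool servo_tool, never from a script. Its argument "increments" is a list of rows, each an object with "offset": the shift along the tool's x, y, z in cm, a list of three; "yaw": the turn about the tool's x in degrees. In form: [{"offset": [x, y, z], "yaw": yaw}, ...]. A call has exactly 8 rows; each row is the pose to reach, as a shift and turn from the pose commanded when the call began, along the tool's axes at that moment; what a row does not reach only later rows make up. A row lasts 1/10 s, in which the tool goes at most 50 mm and 8.59 degrees, less where a joint would pass 70% of its speed; a pose out of reach is approached as far as the arm can. A call with a gripper value outside its range is refused whole. "claw" is the opening, from 0 (shut) to 1 (fully open), set as the call begins (left out, the last holds). The fingers move at their own pace and stop on an object; "force" is the grip in N (left out, the last holds). Time passes only in rows, so rows that repeat a pose let the fingers close, or fill a call up. It gives the time, the measured TCP pose, the force and the opening at its end, in the units of the state.
- env.get_state(): the state, without advancing time (a new reading comes with each control period).
- env.read_camera(name): name is "side" or "top" or "wrist"; returns (picture, depth): 384x512x3 uint8, red, green, blue; 384x512 float32, m along the optical axis (not along the pixel's ray), 0 where there is no reading.
- env.camera_model(name): a dict with "vertical_fov" (degrees; the focal length in pixels is half the picture's height over the tangent of half this angle, whatever the lens; pixels are square), "cx", "cy" (the principal point, pixels), "world_from_camera" (4x4, takes a point from camera to world coordinates). Camera axes: x right, y up, looking along -z (the intrinsics and any distortion apply to the point x, -y, -z); pixel columns grow to the right and rows downward; lengths in m; the calibration is good to about 2 mm. A picture is of the moment at which its call begins: read the wrist's pose just before it. camera_model takes no time and is no camera call; for the wrist camera it gives the pose at the moment of the call.
- env.hand_in(): hands the job in, once; it reports no verdict.
The state is a dict: "clock": time; "joint_pos": joint angles; "qvel": joint speeds; "tau": joint torques, N m; "tcp_pos": TCP position; "orientation": TCP orientation; "wrist_force": force on the tool from outside, world axes, zero at the start; "ft_torque": the same for the moment, N m; "finger_gap": finger opening in m.
Only numpy, scipy, OpenCV 4.12 (cv2) and the standard library are available. Lean on these libraries where they do the work, as an engineer would, in place of code of your own. Each camera call takes 0.05 s, during which the arm holds its last target.

## Working session

There is one attempt and no reset: what is moved stays moved. The work goes in short steps, Python scripts to look and compute and a tool call to move; the robot and the scene stay as the last step left them, time stands still between calls to the robot, and variables do not carry over. Pictures are saved under pics/ and viewed, and the job is handed in when it is done.

Besides the shell and the picture viewer there is one more tool, called after "Request:" in YAML: its name, and indented under it one key for each argument. servo_tool: Moves the arm, as the interface text tells. Its arguments: {"type":"object","properties":{"increments":{"type":"array","items":{"type":"object","properties":{"offset":{"type":"array","items":{"type":"number"}},"yaw":{"type":"number"}}}},"claw":{"type":"number"},"force":{"type":"number"}},"required":["increments"]}

```bash
ls; mkdir -p pics
cat > h.py <<'E'
import numpy as np, cv2
from workcell import env
def snap(n,f):
    m=env.camera_model(n); p,d=env.read_camera(n)
    cv2.imwrite(f'pics/{f}.png',p[:,:,::-1]); np.savez(f'pics/{f}.npz',p=p,d=d,**{k:np.array(v) for k,v in m.items()})
    return p,d,m
E
python3 - <<'E'
from h import *
print(env.get_state())
for n in ('side','top'):
    p,d,m=snap(n,n+'0'); print(n,m,d.min(),d.max())
E
```

```text
pics
{'clock': 0.0, 'joint_pos': array([-1.43656391e+00,  3.14007017e-01,  4.50021626e-02,  1.30360322e+00,
        5.52551007e-06,  1.43121092e+00]), 'qvel': array([ 3.18253345e-03, -4.83916279e-04, -2.53801015e-04,  5.83407691e-04,
       -4.31246096e-04,  7.16934438e-05]), 'tau': array([-3.11353433e-04, -4.80631256e+01,  2.98532081e+01,  1.94538839e-02,
       -2.16563944e-04, -7.52510203e-06]), 'tcp_pos': array([ 0.15541791, -0.55307736,  0.23041459]), 'orientation': array([ 0.09586649,  0.70049348,  0.09714757, -0.70048615]), 'wrist_force': array([-0.97715939, -0.9991353 ,  0.12980616]), 'ft_torque': array([ 0.03455853,  0.01445036, -0.01215982]), 'finger_gap': 0.08528524636372387}
side {'vertical_fov': 45.32701392393583, 'cx': 263.3199718694986, 'cy': 182.39761614829536, 'world_from_camera': array([[ 0.93674661,  0.13601134, -0.32250071,  0.1400847 ],
       [-0.34994875,  0.34696091, -0.87014596, -1.1432819 ],
       [-0.00645458,  0.927965  ,  0.37261145,  0.53835788],
       [ 0.        ,  0.        ,  0.        ,  1.        ]])} 0.0 3.999949
top {'vertical_fov': 44.656436811336086, 'cx': 251.153333289364, 'cy': 189.6821624832523, 'world_from_camera': array([[ 0.01711062,  0.99293691, -0.1174032 ,  0.3800663 ],
       [-0.99984205,  0.01755644,  0.00276415, -0.10432925],
       [ 0.00480581,  0.11733736,  0.99308048,  1.05197766],
       [ 0.        ,  0.        ,  0.        ,  1.        ]])} 0.0 2.0460727
```

View pics/side0.png

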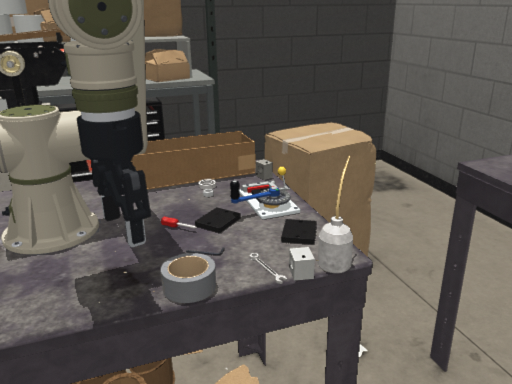

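View pics/top0.png

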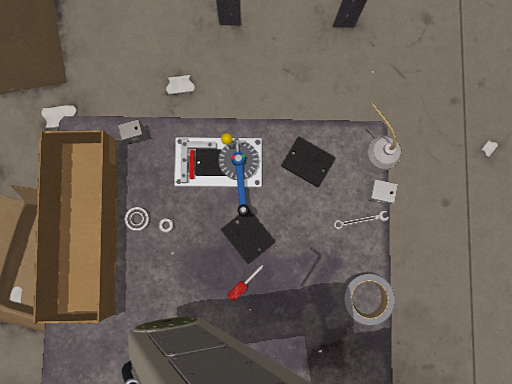

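```bash
cat >> h.py <<'E'
def ray(m,u,v):
    f=192/np.tan(np.radians(float(m['vertical_fov']))/2)
    T=np.array(m['world_from_camera']); r=T[:3,:3]@np.array([(u-m['cx'])/f,-(v-m['cy'])/f,-1]); return T[:3,3],r
def atz(m,u,v,z):
    o,r=ray(m,u,v); return o+r*(z-o[2])/r[2]
def atd(m,d,u,v):
    o,r=ray(m,u,v); return o+r*d[int(v),int(u)]
def proj(m,P):
    f=192/np.tan(np.radians(float(m['vertical_fov']))/2)
    T=np.array(m['world_from_camera']); c=T[:3,:3].T@(np.array(P)-T[:3,3]); return np.array([m['cx']+f*c[0]/-c[2],m['cy']-f*c[1]/-c[2]])
def tri(m1,a,m2,b):
    o1,r1=ray(m1,*a);o2,r2=ray(m2,*b)
    A=np.stack([r1,-r2],1);s=np.linalg.lstsq(A,o2-o1,rcond=None)[0]
    p=o1+s[0]*r1;q=o2+s[1]*r2;return (p+q)/2,np.linalg.norm(p-q)
def crop(p,u0,u1,v0,v1,k,f):
    cv2.imwrite(f'pics/{f}.png',cv2.resize(p[v0:v1,u0:u1,::-1],None,fx=k,fy=k,interpolation=cv2.INTER_CUBIC))
E
python3 - <<'E'
from h import *
t=np.load('pics/top0.npz');s=np.load('pics/side0.npz')
crop(t['p'],165,275,125,225,6,'ct'); crop(s['p'],220,310,150,225,8,'cs')
for n,m in(('t',t),('s',s)):
    p=m['p'].astype(int); hsv=cv2.cvtColor(m['p'],cv2.COLOR_RGB2HSV)
    k=(hsv[...,0]>18)&(hsv[...,0]<32)&(hsv[...,1]>150)&(hsv[...,2]>120)
    c=cv2.connectedComponentsWithStats(k.astype(np.uint8)); print(n,[(list(a[:5]),b) for a,b in zip(c[2],c[3]) if a[4]>10][1:])
E
```

```text
t [([np.int32(221), np.int32(133), np.int32(11), np.int32(12), np.int32(95)], array([226.29473684, 138.33684211]))]
s [([np.int32(278), np.int32(167), np.int32(8), np.int32(8), np.int32(53)], array([281.52830189, 170.43396226])), ([np.int32(265), np.int32(205), np.int32(10), np.int32(2), np.int32(11)], array([269.36363636, 205.63636364]))]
```

View pics/ct.png

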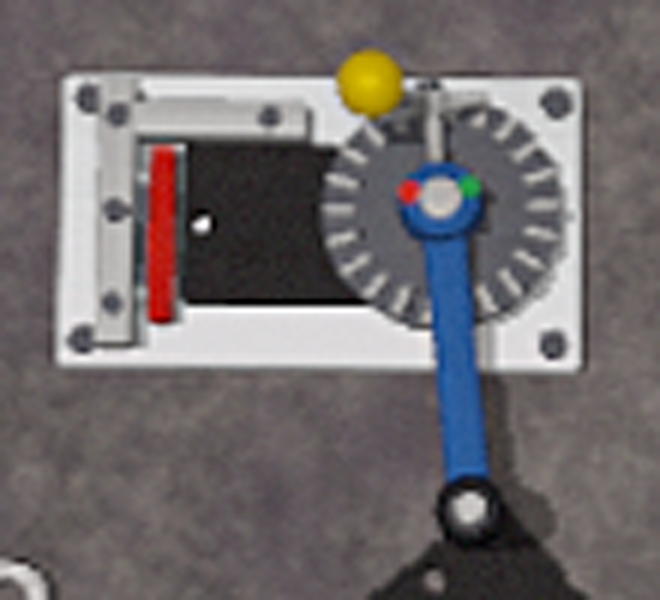

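View pics/cs.png

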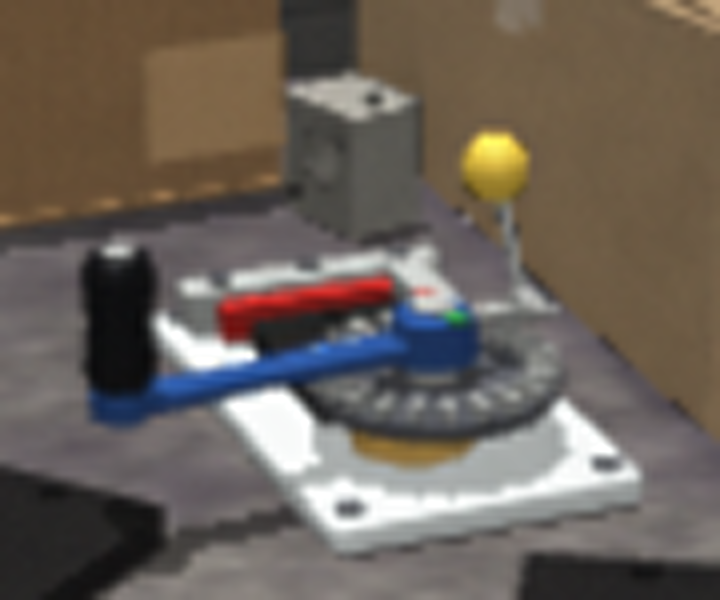

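Run:
```python
from h import *
t=np.load('pics/top0.npz');s=np.load('pics/side0.npz')
T=lambda a,b:(165+(a+.5)/6-.5,125+(b+.5)/6-.5); S=lambda a,b:(220+(a+.5)/8-.5,150+(b+.5)/8-.5)
print('ball',tri(t,(226.3,138.4),s,(281.5,170.6)), atd(t,t['d'],226,138),atd(s,s['d'],281,171))
print('griptop',tri(t,T(469,508),s,S(120,246)),atd(t,t['d'],243,209), atz(t,*T(469,508),.101))
print('hub',atz(t,*T(440,198),.063),atd(t,t['d'],238,158))
c=np.array([atz(t,*T(*q),.012) for q in ((60,74),(582,78),(582,370),(56,366))]);print(c,c.mean(0))
print([np.linalg.norm(c[i]-c[i-1]) for i in range(4)], 'yaw',np.arctan2(*( (c[1]-c[2])[[1,0]])), np.arctan2(-(c[0]-c[1])[0],(c[0]-c[1])[1]))
print('plates', [atd(t,t['d'],*q) for q in ((308,161),(248,237),(208,162))])
print('nut',atz(t,166,225,.014),'bearing',atz(t,137,219,.015),'spanner',atz(t,360,220,.008))
```

```text
ball (array([ 0.59839206, -0.05319742,  0.09864163]), np.float64(0.0017496786066479586)) [ 0.59715042 -0.05350283  0.11134623] [ 0.59057245 -0.06615255  0.10284867]
griptop (array([ 0.45172819, -0.09059001,  0.10484353]), np.float64(3.423097583905333e-05)) [ 0.4524813  -0.09105181  0.10196755] [ 0.45203565 -0.09053865  0.101     ]
hub [ 0.56587965 -0.07747432  0.063     ] [ 0.56417395 -0.07778721  0.06728344]
[[ 0.62045971  0.06851722  0.012     ]
 [ 0.6225148  -0.12886128  0.012     ]
 [ 0.51117551 -0.13047508  0.012     ]
 [ 0.50920078  0.06596857  0.012     ]] [ 0.5658377  -0.03121264  0.012     ]
[np.float64(0.11128811127454395), np.float64(0.19738919980544886), np.float64(0.11135098359088831), np.float64(0.19645357626936638)] yaw 0.014493442851419215 0.01041157676958786
plates [array([ 0.56961615, -0.23384628,  0.01673096]), array([ 0.39740286, -0.1020539 ,  0.01399884]), array([ 0.5615936 , -0.01017699,  0.02637733])]
nut [0.42071516 0.07994363 0.014     ] bearing [0.43281991 0.14443515 0.015     ] spanner [ 0.43959081 -0.35154354  0.008     ]
```

```bash
cat >> h.py <<'E'
from scipy.spatial.transform import Rotation as R
def rot(s): q=np.array(s['orientation']);return R.from_quat(q[[1,2,3,0]]).as_matrix()
def info(target=None):
    s=env.get_state();M=rot(s);print('t',round(s['clock'],2),'tcp',s['tcp_pos'].round(4),'F',s['wrist_force'].round(2),'gap',round(s['finger_gap'],4),'yaw(ydir)',np.degrees(np.arctan2(M[1,1],M[0,1])).round(2),'j6',s['joint_pos'][5].round(3))
    print(M.round(3).tolist())
    if target is not None: print('off cm',(100*M.T@(np.array(target)-s['tcp_pos'])).round(2))
    return s,M
E
python3 -c "
from h import *
info([0.598,0.01,0.17])"
```

```text
t 0.1 tcp [ 0.1554 -0.5531  0.2305] F [ 0.81  0.58 -0.11] gap 0.0854 yaw(ydir) -74.31 j6 1.431
[[-0.0, 0.27, -0.963], [0.002, -0.963, -0.27], [-1.0, -0.002, -0.0]]
off cm [  6.13 -42.24 -57.84]
```

Request:
servo_tool:
  increments:
    - {"offset":[0,-2.5,-3.5],"yaw":2}
    - {"offset":[0,-5,-7],"yaw":4}
    - {"offset":[0,-7.5,-10.5],"yaw":6}
    - {"offset":[0,-10,-14],"yaw":8}
    - {"offset":[0,-12.5,-17.5],"yaw":9}
    - {"offset":[0,-15,-21],"yaw":9}
    - {"offset":[0,-17.5,-24.5],"yaw":9}
    - {"offset":[0,-20,-28],"yaw":9}
  claw: 0

```text
clock: 0.9
tcp_pos: [0.3716, -0.2837, 0.2311]
orientation: [-0.041, -0.706, -0.041, 0.706]
wrist_force: [1.1, -0.0, -0.1]
finger_gap: -0.0001
```

```bash
python3 -c "
from h import *
info([0.593,-0.008,0.17])"
```

```text
t 0.9 tcp [ 0.3716 -0.2837  0.2311] F [ 1.1  -0.01 -0.12] gap -0.0001 yaw(ydir) -83.33 j6 2.201
[[-0.0, 0.116, -0.993], [0.0, -0.993, -0.116], [-1.0, -0.0, 0.0]]
off cm [  6.11 -24.81 -25.2 ]
```

Request:
servo_tool:
  increments:
    - {"offset":[0,-3.1,-3.2],"yaw":-8}
    - {"offset":[0,-6.2,-6.4],"yaw":-16}
    - {"offset":[0,-9.3,-9.6],"yaw":-24}
    - {"offset":[0,-12.4,-12.8],"yaw":-32}
    - {"offset":[0,-15.5,-16],"yaw":-40}
    - {"offset":[0,-18.6,-19.2],"yaw":-48}
    - {"offset":[0,-21.7,-22.4],"yaw":-56}
    - {"offset":[0,-24.8,-25.2],"yaw":-64}

```text
clock: 1.7
tcp_pos: [0.5933, -0.0079, 0.2307]
orientation: [-0.411, -0.575, -0.411, 0.576]
wrist_force: [-0.1, -0.6, 1.2]
finger_gap: 0.0003
```

Request:
servo_tool:
  increments:
    - {"offset":[0.5,0,0],"yaw":-8}
    - {"offset":[1,0,0],"yaw":-16}
    - {"offset":[1.5,0,0],"yaw":-24}
    - {"offset":[2,0,0],"yaw":-32}
    - {"offset":[2.5,0,0],"yaw":-40}
    - {"offset":[3,0,0],"yaw":-48}
    - {"offset":[3.5,0,0],"yaw":-56}
    - {"offset":[4,0,0],"yaw":-64}

```text
clock: 2.5
tcp_pos: [0.592, -0.0096, 0.1905]
orientation: [0.653, 0.27, 0.654, -0.271]
wrist_force: [-0.7, 1.0, -0.1]
finger_gap: 0.0002
```

Request:
servo_tool:
  increments:
    - {"offset":[0.2,0,0],"yaw":-8}
    - {"offset":[0.5,0,0],"yaw":-16}
    - {"offset":[0.8,0,0],"yaw":-24}
    - {"offset":[1,0,0],"yaw":-32}
    - {"offset":[1.5,0,0],"yaw":-40}
    - {"offset":[1.8,0,0],"yaw":-48}
    - {"offset":[2,0,0],"yaw":-52}
    - {"offset":[2,0,0],"yaw":-52}

```text
clock: 3.3
tcp_pos: [0.5918, -0.0096, 0.1704]
orientation: [0.705, -0.041, 0.707, 0.041]
wrist_force: [0.5, -0.3, 0.2]
finger_gap: -0.0
```

```bash
python3 -c "
from h import *
info([0.593,-0.008,0.088])
p,d,m=snap('wrist','w1');print(m['world_from_camera'].round(3)); print(proj(m,[.5984,-.0532,.0986]))
p,d,m=snap('side','s1')
crop(p,200,330,100,230,5,'s1c')"
```

```text
t 3.3 tcp [ 0.5918 -0.0096  0.1704] F [ 0.52 -0.27  0.18] gap -0.0 yaw(ydir) 96.69 j6 -0.269
[[-0.002, -0.117, 0.993], [0.0, 0.993, 0.117], [-1.0, 0.0, -0.002]]
off cm [8.24 0.14 0.16]
[[-0.117 -0.956 -0.268  0.523]
 [ 0.993 -0.112 -0.033 -0.019]
 [ 0.001 -0.27   0.963  0.314]
 [ 0.     0.     0.     1.   ]]
[196.0762752  207.82894785]
```

View pics/w1.png

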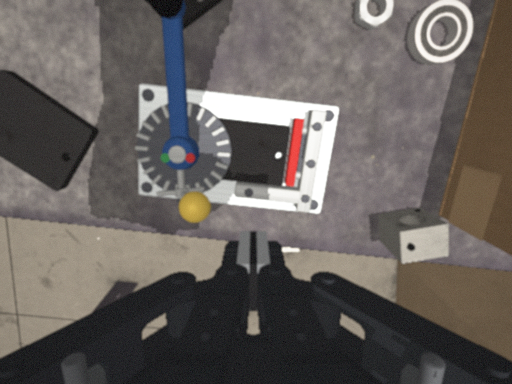

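View pics/s1c.png

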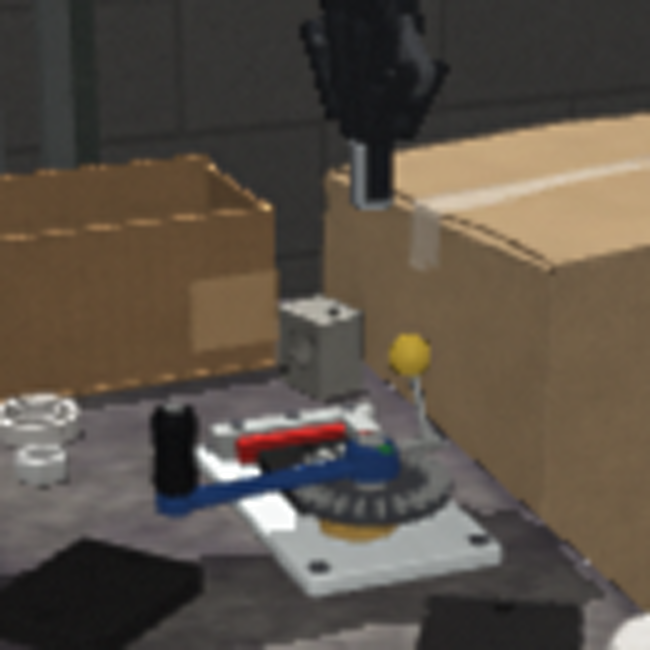

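Request:
servo_tool:
  increments:
    - {"offset":[2,0,0],"yaw":0}
    - {"offset":[4,0,0],"yaw":0}
    - {"offset":[6,0,0],"yaw":0}
    - {"offset":[7,0,0],"yaw":0}
    - {"offset":[8.2,0,0],"yaw":0}
    - {"offset":[8.2,0,0],"yaw":0}
    - {"offset":[8.2,-0.5,0],"yaw":0}
    - {"offset":[8.2,-1,0],"yaw":0}

```text
clock: 4.2
tcp_pos: [0.5943, -0.0201, 0.0903]
orientation: [0.707, -0.041, 0.705, 0.041]
wrist_force: [1.5, -0.3, -0.7]
finger_gap: -0.0001
```

```bash
python3 -c "
from h import *
info()
p,d,m=snap('side','s2')
crop(p,220,320,120,220,6,'s2c')"
```

```text
t 4.2 tcp [ 0.5943 -0.0201  0.0903] F [ 1.48 -0.31 -0.73] gap -0.0001 yaw(ydir) 96.69 j6 -0.285
[[0.002, -0.117, 0.993], [-0.001, 0.993, 0.117], [-1.0, -0.001, 0.002]]
```

View pics/s2c.png

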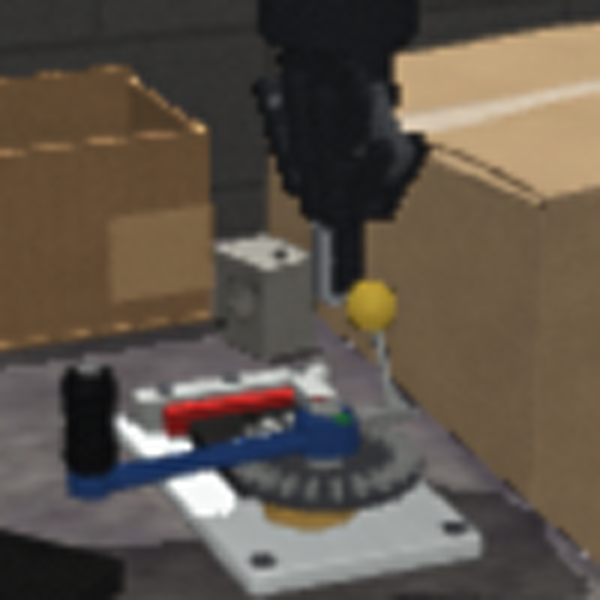

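Request:
servo_tool:
  increments:
    - {"offset":[0.6,-0.5,0],"yaw":0}
    - {"offset":[0.6,-1,0],"yaw":0}
    - {"offset":[0.6,-1.5,0],"yaw":0}
    - {"offset":[0.6,-2,0],"yaw":0}
    - {"offset":[0.6,-2.5,0],"yaw":0}
    - {"offset":[0.6,-3,0],"yaw":0}
    - {"offset":[0.6,-3.5,0],"yaw":0}
    - {"offset":[0.6,-3.8,0],"yaw":0}

```text
clock: 5.05
tcp_pos: [0.5981, -0.058, 0.0833]
orientation: [0.706, -0.041, 0.706, 0.041]
wrist_force: [-0.2, -0.8, -0.1]
finger_gap: -0.0001
```

```bash
python3 -c "
from h import *
info()
p,d,m=snap('side','s3')
crop(p,220,320,120,220,6,'s3c')
p,d,m=snap('top','t3')
crop(p,165,275,105,225,5,'t3c')"
```

```text
t 5.05 tcp [ 0.5981 -0.058   0.0833] F [-0.24 -0.78 -0.12] gap -0.0001 yaw(ydir) 96.67 j6 -0.346
[[0.0, -0.116, 0.993], [-0.0, 0.993, 0.116], [-1.0, -0.0, 0.0]]
```

View pics/s3c.png

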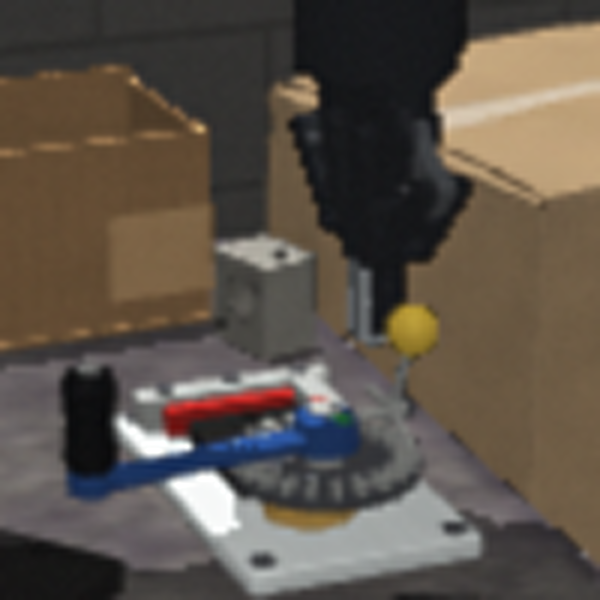

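View pics/t3c.png

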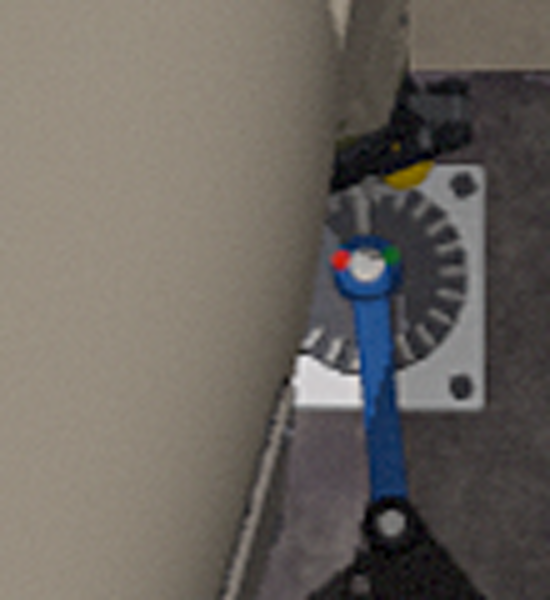

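Request:
servo_tool:
  increments:
    - {"offset":[0,1,0],"yaw":0}
    - {"offset":[0,2,0],"yaw":0}
    - {"offset":[-2,3,0],"yaw":0}
    - {"offset":[-5,3,0],"yaw":0}
    - {"offset":[-9,3,-2],"yaw":0}
    - {"offset":[-9,3,-6],"yaw":0}
    - {"offset":[-9,1,-10],"yaw":0}
    - {"offset":[-9,-1,-14],"yaw":0}
  claw: 0.6

```text
clock: 5.95
tcp_pos: [0.4589, -0.0825, 0.1736]
orientation: [0.706, -0.043, 0.706, 0.042]
wrist_force: [0.6, -1.5, 0.2]
finger_gap: 0.0514
```

```bash
python3 -c "
from h import *
info([0.452,-.0905,.15])
p,d,m=snap('side','s4')
crop(p,220,320,120,220,6,'s4c')
p,d,m=snap('wrist','w4')
for P in ([.452,-.0905,.101],[.5659,-.0775,.063],[.44,-.0905,.101]):print(proj(m,P))
"
```

```text
t 5.95 tcp [ 0.4589 -0.0825  0.1736] F [ 0.56 -1.5   0.17] gap 0.0514 yaw(ydir) 96.88 j6 -0.47
[[0.001, -0.12, 0.993], [-0.0, 0.993, 0.12], [-1.0, -0.001, 0.001]]
off cm [ 2.36 -0.71 -0.78]
[245.86448134 204.86397197]
[247.00354697 304.32474637]
[247.64017344 189.68415359]
```

View pics/s4c.png

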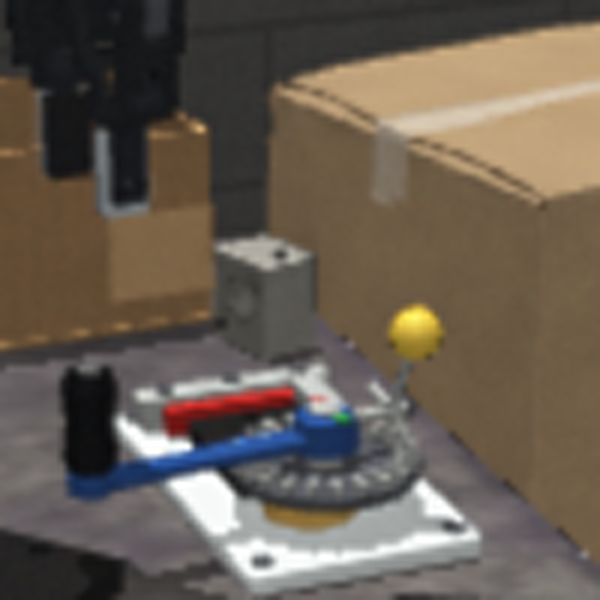

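View pics/w4.png

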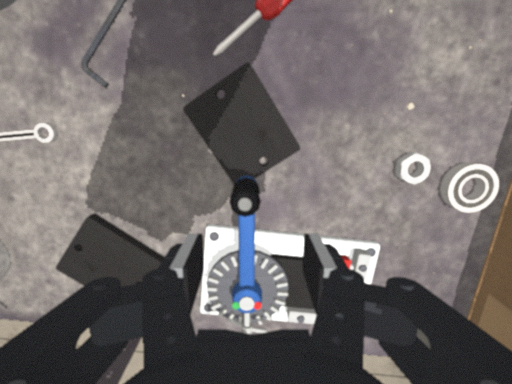

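Request:
servo_tool:
  increments:
    - {"offset":[0,-0.4,-0.4],"yaw":0}
    - {"offset":[0,-0.7,-0.8],"yaw":0}
    - {"offset":[2,-0.7,-0.8],"yaw":0}
    - {"offset":[4,-0.7,-0.8],"yaw":0}
    - {"offset":[6,-0.7,-0.8],"yaw":0}
    - {"offset":[8,-0.7,-0.8],"yaw":0}
    - {"offset":[10,-0.7,-0.8],"yaw":0}
    - {"offset":[10.2,-0.7,-0.8],"yaw":0}

```text
clock: 6.85
tcp_pos: [0.4519, -0.0904, 0.069]
orientation: [0.704, -0.041, 0.707, 0.042]
wrist_force: [-0.0, 0.0, 0.4]
finger_gap: 0.051
```

Request:
servo_tool:
  increments:
    - {"offset":[0,0,0],"yaw":0}
    - {"offset":[0,0,0],"yaw":0}
    - {"offset":[0,0,0],"yaw":0}
    - {"offset":[0,0,0],"yaw":0}
    - {"offset":[0,0,0],"yaw":0}
    - {"offset":[0,0,0],"yaw":0}
    - {"offset":[0,0,0],"yaw":0}
    - {"offset":[0,0,0],"yaw":0}
  claw: 0.34
  force: 80

```text
clock: 7.65
tcp_pos: [0.4529, -0.0915, 0.0713]
orientation: [0.706, -0.041, 0.706, 0.041]
wrist_force: [0.2, 0.3, -0.3]
finger_gap: 0.029
```

```bash
cat >> h.py <<'E'
C=np.array([.5659,-.0775]);PSI=.0125
def th(s=None):
    s=s or env.get_state();M=rot(s);v=s['tcp_pos'][:2]-C
    y=M[:2,1];return dict(theta_tcp=round(np.pi+PSI-np.arctan2(v[1],v[0])%(2*np.pi),4),rad=np.linalg.norm(v).round(4),tool=round(float(-(np.arctan2(y[1],y[0])-np.pi/2-PSI)),4),Fy=(s['wrist_force']@M).round(2))
E
python3 -c "
from h import *
info();print(th())
p,d,m=snap('wrist','w5')
p,d,m=snap('side','s5')
crop(p,200,320,100,220,5,'s5c')"
```

```text
t 7.65 tcp [ 0.4529 -0.0915  0.0713] F [ 0.16  0.3  -0.34] gap 0.029 yaw(ydir) 96.68 j6 -0.49
[[0.0, -0.116, 0.993], [-0.0, 0.993, 0.116], [-1.0, -0.0, 0.0]]
{'theta_tcp': np.float64(-0.1112), 'rad': np.float64(0.1138), 'tool': -0.1041, 'Fy': array([0.34, 0.28, 0.2 ])}
```

View pics/w5.png

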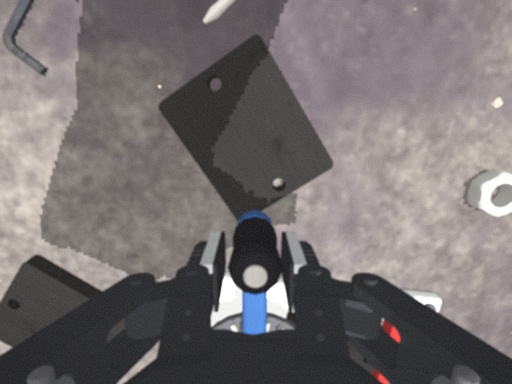

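View pics/s5c.png

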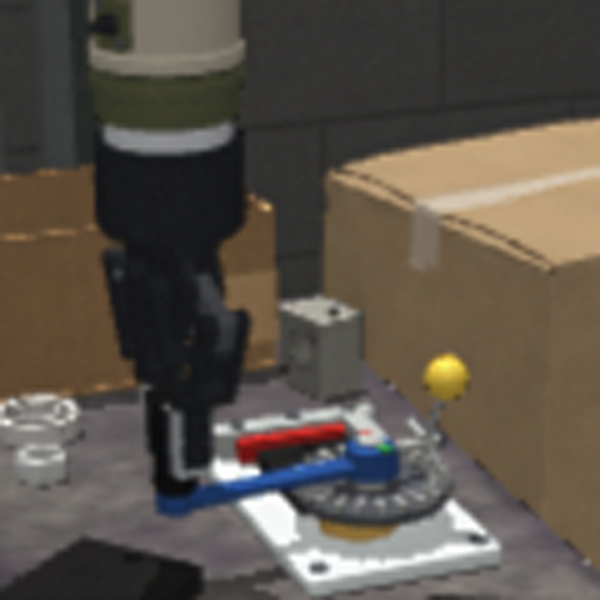

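Request:
servo_tool:
  increments:
    - {"offset":[0,-0.7,0.02],"yaw":-3.5}
    - {"offset":[0,-1.39,0.09],"yaw":-7}
    - {"offset":[0,-2.08,0.19],"yaw":-10.5}
    - {"offset":[0,-2.76,0.34],"yaw":-14}
    - {"offset":[0,-3.43,0.53],"yaw":-17.5}
    - {"offset":[0,-4.09,0.76],"yaw":-21}
    - {"offset":[0,-4.73,1.03],"yaw":-24.5}
    - {"offset":[0,-5.35,1.33],"yaw":-28}

```text
clock: 8.55
tcp_pos: [0.4721, -0.143, 0.0712]
orientation: [0.675, -0.211, 0.675, 0.212]
wrist_force: [-0.2, 0.3, 0.6]
finger_gap: 0.0288
```

```bash
python3 -c "
from h import *
print(th())
p,d,m=snap('side','s6')
crop(p,200,320,100,220,5,'s6c')
print(th())"
```

```text
{'theta_tcp': np.float64(-0.5974), 'rad': np.float64(0.1144), 'tool': -0.5955, 'Fy': array([-0.56,  0.33, -0.03])}
{'theta_tcp': np.float64(-0.6102), 'rad': np.float64(0.1142), 'tool': -0.5971, 'Fy': array([ 1.03, -0.76,  0.65])}
```

View pics/s6c.png

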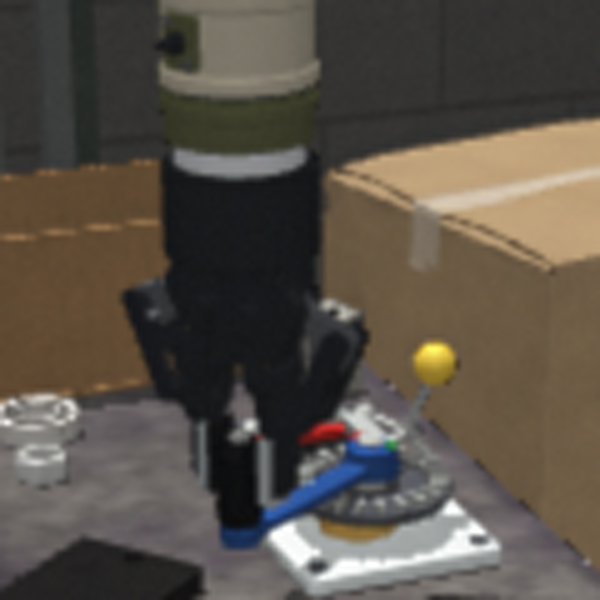

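Request:
servo_tool:
  increments:
    - {"offset":[0,0.4,0.01],"yaw":2}
    - {"offset":[0,0.8,0.03],"yaw":4}
    - {"offset":[0,1.2,0.06],"yaw":6}
    - {"offset":[0,1.59,0.11],"yaw":8}
    - {"offset":[0,1.99,0.17],"yaw":10}
    - {"offset":[0,2.38,0.25],"yaw":12}
    - {"offset":[0,2.77,0.34],"yaw":14}
    - {"offset":[0,3.16,0.44],"yaw":16}

```text
clock: 9.4
tcp_pos: [0.458, -0.1148, 0.0713]
orientation: [0.698, -0.114, 0.698, 0.113]
wrist_force: [1.9, -3.1, -1.8]
finger_gap: 0.0292
```

```bash
cat >> h.py <<'E'
def rd(n=3):
    for i in range(n):
        if i: env.read_camera('side')
        s=env.get_state();t=s['tau'];x,y=s['tcp_pos'][:2];M=rot(s);d=M[:2,1]
        print(round(s['clock'],2),th(s),'tau0',t[0].round(2),'Ft_est',round(t[0]/(x*d[1]-y*d[0]),2),'z',s['tcp_pos'][2].round(4),'gap',round(s['finger_gap'],4))
E
python3 -c "
from h import *
rd(3)"
```

```text
9.4 {'theta_tcp': np.float64(-0.3203), 'rad': np.float64(0.1141), 'tool': -0.3108, 'Fy': array([ 1.81, -3.49,  0.79])} tau0 0.74 Ft_est 1.86 z 0.0713 gap 0.0292
9.45 {'theta_tcp': np.float64(-0.3169), 'rad': np.float64(0.1142), 'tool': -0.3099, 'Fy': array([ 1.81, -0.79,  0.  ])} tau0 0.45 Ft_est 1.13 z 0.0713 gap 0.0287
9.5 {'theta_tcp': np.float64(-0.3186), 'rad': np.float64(0.1141), 'tool': -0.3129, 'Fy': array([ 0.55, -0.21, -0.22])} tau0 0.73 Ft_est 1.85 z 0.0713 gap 0.0288
```

Request:
servo_tool:
  increments:
    - {"offset":[0,0.08,0],"yaw":0.4}
    - {"offset":[0,0.16,0],"yaw":0.8}
    - {"offset":[0,0.24,0],"yaw":1.2}
    - {"offset":[0,0.32,0],"yaw":1.6}
    - {"offset":[0,0.4,0.01],"yaw":2}
    - {"offset":[0,0.48,0.01],"yaw":2.4}
    - {"offset":[0,0.56,0.01],"yaw":2.8}
    - {"offset":[0,0.6,0.02],"yaw":3}

```text
clock: 10.3
tcp_pos: [0.4563, -0.1088, 0.0713]
orientation: [0.701, -0.096, 0.701, 0.096]
wrist_force: [-0.1, -4.9, -1.5]
finger_gap: 0.0292
```

```bash
python3 -c "
from h import *
rd(2)"
```

```text
10.3 {'theta_tcp': np.float64(-0.2657), 'rad': np.float64(0.114), 'tool': -0.2609, 'Fy': array([ 1.53, -4.7 , -1.42])} tau0 1.56 Ft_est 3.8 z 0.0713 gap 0.0292
10.35 {'theta_tcp': np.float64(-0.2651), 'rad': np.float64(0.114), 'tool': -0.261, 'Fy': array([ 2.38, -4.59,  0.45])} tau0 1.43 Ft_est 3.48 z 0.0713 gap 0.0292
```

Request:
servo_tool:
  increments:
    - {"offset":[0,0.08,0],"yaw":0.4}
    - {"offset":[0,0.16,0],"yaw":0.8}
    - {"offset":[0,0.24,0],"yaw":1.2}
    - {"offset":[0,0.32,0],"yaw":1.6}
    - {"offset":[0,0.4,0.01],"yaw":2}
    - {"offset":[0,0.48,0.01],"yaw":2.4}
    - {"offset":[0,0.56,0.01],"yaw":2.8}
    - {"offset":[0,0.6,0.02],"yaw":3}

```text
clock: 11.15
tcp_pos: [0.4548, -0.103, 0.0713]
orientation: [0.703, -0.078, 0.703, 0.078]
wrist_force: [0.9, -4.0, -1.6]
finger_gap: 0.0292
```

```bash
python3 -c "
from h import *
rd(2)"
```

```text
11.15 {'theta_tcp': np.float64(-0.2128), 'rad': np.float64(0.114), 'tool': -0.2086, 'Fy': array([ 1.62, -4.07, -0.03])} tau0 1.6 Ft_est 3.8 z 0.0713 gap 0.0292
11.2 {'theta_tcp': np.float64(-0.2124), 'rad': np.float64(0.114), 'tool': -0.2086, 'Fy': array([ 2.06, -3.93, -0.54])} tau0 1.47 Ft_est 3.5 z 0.0713 gap 0.0292
```

Request:
servo_tool:
  increments:
    - {"offset":[0,0.08,0],"yaw":0.4}
    - {"offset":[0,0.16,0],"yaw":0.8}
    - {"offset":[0,0.24,0],"yaw":1.2}
    - {"offset":[0,0.32,0],"yaw":1.6}
    - {"offset":[0,0.4,0.01],"yaw":2}
    - {"offset":[0,0.48,0.01],"yaw":2.4}
    - {"offset":[0,0.56,0.01],"yaw":2.8}
    - {"offset":[0,0.6,0.02],"yaw":3}

```text
clock: 12.0
tcp_pos: [0.4537, -0.097, 0.0713]
orientation: [0.705, -0.06, 0.705, 0.06]
wrist_force: [0.8, -2.7, -0.8]
finger_gap: 0.0291
```

```bash
python3 -c "
from h import *
rd(1)"
```

```text
12.0 {'theta_tcp': np.float64(-0.1598), 'rad': np.float64(0.1139), 'tool': -0.1563, 'Fy': array([ 0.76, -2.82,  0.36])} tau0 1.63 Ft_est 3.79 z 0.0713 gap 0.0291
```

Request:
servo_tool:
  increments:
    - {"offset":[0,0.08,0],"yaw":0.4}
    - {"offset":[0,0.16,0],"yaw":0.8}
    - {"offset":[0,0.24,0],"yaw":1.2}
    - {"offset":[0,0.32,0],"yaw":1.6}
    - {"offset":[0,0.4,0.01],"yaw":2}
    - {"offset":[0,0.48,0.01],"yaw":2.4}
    - {"offset":[0,0.56,0.01],"yaw":2.8}
    - {"offset":[0,0.6,0.02],"yaw":3}

```text
clock: 12.8
tcp_pos: [0.4528, -0.0911, 0.0713]
orientation: [0.706, -0.041, 0.706, 0.041]
wrist_force: [-0.1, -2.8, 0.2]
finger_gap: 0.0284
```

```bash
python3 -c "
from h import *
rd(1)"
```

```text
12.8 {'theta_tcp': np.float64(-0.1072), 'rad': np.float64(0.1139), 'tool': -0.1038, 'Fy': array([-0.23, -2.79, -0.46])} tau0 1.66 Ft_est 3.77 z 0.0713 gap 0.0284
```

Request:
servo_tool:
  increments:
    - {"offset":[0,0.08,0],"yaw":0.4}
    - {"offset":[0,0.16,0],"yaw":0.8}
    - {"offset":[0,0.24,0],"yaw":1.2}
    - {"offset":[0,0.32,0],"yaw":1.6}
    - {"offset":[0,0.4,0.01],"yaw":2}
    - {"offset":[0,0.48,0.01],"yaw":2.4}
    - {"offset":[0,0.56,0.01],"yaw":2.8}
    - {"offset":[0,0.6,0.02],"yaw":3}

```text
clock: 13.6
tcp_pos: [0.4524, -0.0851, 0.0713]
orientation: [0.707, -0.023, 0.707, 0.023]
wrist_force: [-0.4, -3.5, -1.3]
finger_gap: 0.0289
```

```bash
python3 -c "
from h import *
rd(1)"
```

```text
13.6 {'theta_tcp': np.float64(-0.0543), 'rad': np.float64(0.1138), 'tool': -0.0515, 'Fy': array([ 1.3 , -3.5 , -0.61])} tau0 1.68 Ft_est 3.76 z 0.0713 gap 0.0289
```

Request:
servo_tool:
  increments:
    - {"offset":[0,0.08,0],"yaw":0.4}
    - {"offset":[0,0.16,0],"yaw":0.8}
    - {"offset":[0,0.24,0],"yaw":1.2}
    - {"offset":[0,0.32,0],"yaw":1.6}
    - {"offset":[0,0.4,0.01],"yaw":2}
    - {"offset":[0,0.48,0.01],"yaw":2.4}
    - {"offset":[0,0.56,0.01],"yaw":2.8}
    - {"offset":[0,0.6,0.02],"yaw":3}

```text
clock: 14.4
tcp_pos: [0.4522, -0.0791, 0.0713]
orientation: [0.707, -0.004, 0.707, 0.004]
wrist_force: [-0.0, -4.4, -0.0]
finger_gap: 0.029
```

```bash
python3 -c "
from h import *
rd(1)"
```

```text
14.4 {'theta_tcp': np.float64(-0.0015), 'rad': np.float64(0.1137), 'tool': 0.0008, 'Fy': array([ 0.02, -4.41, -0.07])} tau0 1.84 Ft_est 4.09 z 0.0713 gap 0.029
```

Request:
servo_tool:
  increments:
    - {"offset":[0,0.04,0],"yaw":0.2}
    - {"offset":[0,0.08,0],"yaw":0.4}
    - {"offset":[0,0.12,0],"yaw":0.6}
    - {"offset":[0,0.16,0],"yaw":0.8}
    - {"offset":[0,0.2,0],"yaw":1}
    - {"offset":[0,0.24,0],"yaw":1.2}
    - {"offset":[0,0.28,0],"yaw":1.4}
    - {"offset":[0,0.32,0],"yaw":1.6}

```text
clock: 15.2
tcp_pos: [0.4522, -0.076, 0.0713]
orientation: [0.707, 0.006, 0.707, -0.006]
wrist_force: [0.3, -3.7, -0.7]
finger_gap: 0.0292
```

```bash
python3 -c "
from h import *
rd(1)"
```

```text
15.2 {'theta_tcp': np.float64(0.0257), 'rad': np.float64(0.1137), 'tool': 0.0288, 'Fy': array([ 0.72, -3.67,  0.36])} tau0 1.82 Ft_est 4.01 z 0.0713 gap 0.0292
```

Request:
servo_tool:
  increments:
    - {"offset":[0,0.06,0],"yaw":0.3}
    - {"offset":[0,0.12,0],"yaw":0.6}
    - {"offset":[0,0.18,0],"yaw":0.9}
    - {"offset":[0,0.24,0],"yaw":1.2}
    - {"offset":[0,0.3,0],"yaw":1.5}
    - {"offset":[0,0.36,0.01],"yaw":1.8}
    - {"offset":[0,0.42,0.01],"yaw":2.1}
    - {"offset":[0,0.48,0.01],"yaw":2.4}

```text
clock: 16.0
tcp_pos: [0.4524, -0.0712, 0.0713]
orientation: [0.707, 0.021, 0.707, -0.021]
wrist_force: [-0.8, -3.7, 0.3]
finger_gap: 0.0292
```

```bash
python3 -c "
from h import *
rd(1)"
```

```text
16.0 {'theta_tcp': np.float64(0.0677), 'rad': np.float64(0.1137), 'tool': 0.0708, 'Fy': array([-0.29, -3.78, -0.6 ])} tau0 1.98 Ft_est 4.35 z 0.0713 gap 0.0292
```

Request:
servo_tool:
  increments:
    - {"offset":[0,0.04,0],"yaw":0.2}
    - {"offset":[0,0.08,0],"yaw":0.4}
    - {"offset":[0,0.12,0],"yaw":0.6}
    - {"offset":[0,0.16,0],"yaw":0.8}
    - {"offset":[0,0.2,0],"yaw":1}
    - {"offset":[0,0.24,0],"yaw":1.2}
    - {"offset":[0,0.28,0],"yaw":1.4}
    - {"offset":[0,0.32,0],"yaw":1.6}

```text
clock: 16.8
tcp_pos: [0.4526, -0.068, 0.0713]
orientation: [0.706, 0.03, 0.706, -0.03]
wrist_force: [-0.5, -4.8, -1.4]
finger_gap: 0.0287
```

```bash
python3 -c "
from h import *
rd(1)"
```

```text
16.8 {'theta_tcp': np.float64(0.0962), 'rad': np.float64(0.1137), 'tool': 0.0985, 'Fy': array([ 1.45, -4.86, -0.08])} tau0 2.05 Ft_est 4.49 z 0.0713 gap 0.0287
```

Request:
servo_tool:
  increments:
    - {"offset":[0,0.06,0],"yaw":0.3}
    - {"offset":[0,0.12,0],"yaw":0.6}
    - {"offset":[0,0.18,0],"yaw":0.9}
    - {"offset":[0,0.24,0],"yaw":1.2}
    - {"offset":[0,0.3,0],"yaw":1.5}
    - {"offset":[0,0.36,0.01],"yaw":1.8}
    - {"offset":[0,0.42,0.01],"yaw":2.1}
    - {"offset":[0,0.48,0.01],"yaw":2.4}

```text
clock: 17.6
tcp_pos: [0.453, -0.0633, 0.0713]
orientation: [0.706, 0.045, 0.706, -0.045]
wrist_force: [-0.8, -4.8, -0.2]
finger_gap: 0.0288
```

```bash
python3 -c "
from h import *
rd(1)"
```

```text
17.6 {'theta_tcp': np.float64(0.138), 'rad': np.float64(0.1138), 'tool': 0.1406, 'Fy': array([ 0.18, -4.86, -0.14])} tau0 2.28 Ft_est 4.98 z 0.0713 gap 0.0288
```

Slow rise (0.5 N over 4.8 mm); smaller steps.

Request:
servo_tool:
  increments:
    - {"offset":[0,0.04,0],"yaw":0.2}
    - {"offset":[0,0.08,0],"yaw":0.4}
    - {"offset":[0,0.12,0],"yaw":0.6}
    - {"offset":[0,0.16,0],"yaw":0.8}
    - {"offset":[0,0.2,0],"yaw":1}
    - {"offset":[0,0.24,0],"yaw":1.2}
    - {"offset":[0,0.28,0],"yaw":1.4}
    - {"offset":[0,0.32,0],"yaw":1.6}

```text
clock: 18.4
tcp_pos: [0.4534, -0.0603, 0.0713]
orientation: [0.705, 0.055, 0.705, -0.055]
wrist_force: [-0.5, -6.9, -0.0]
finger_gap: 0.0287
```

```bash
python3 -c "
from h import *
rd(1)"
```

```text
18.4 {'theta_tcp': np.float64(0.164), 'rad': np.float64(0.1138), 'tool': 0.1686, 'Fy': array([ 0.03, -6.9 ,  0.59])} tau0 2.7 Ft_est 5.91 z 0.0713 gap 0.0287
```

Request:
servo_tool:
  increments:
    - {"offset":[0,0.04,0],"yaw":0.2}
    - {"offset":[0,0.08,0],"yaw":0.4}
    - {"offset":[0,0.12,0],"yaw":0.6}
    - {"offset":[0,0.16,0],"yaw":0.8}
    - {"offset":[0,0.2,0],"yaw":1}
    - {"offset":[0,0.24,0],"yaw":1.2}
    - {"offset":[0,0.28,0],"yaw":1.4}
    - {"offset":[0,0.32,0],"yaw":1.6}

```text
clock: 19.2
tcp_pos: [0.4539, -0.0574, 0.0713]
orientation: [0.704, 0.065, 0.704, -0.066]
wrist_force: [-1.8, -6.6, -0.6]
finger_gap: 0.0292
```

```bash
python3 -c "
from h import *
rd(1)"
```

```text
19.2 {'theta_tcp': np.float64(0.1899), 'rad': np.float64(0.1138), 'tool': 0.1967, 'Fy': array([ 0.65, -6.84, -0.59])} tau0 3.15 Ft_est 6.89 z 0.0713 gap 0.0292
```

Request:
servo_tool:
  increments:
    - {"offset":[0,0.04,0],"yaw":0.2}
    - {"offset":[0,0.08,0],"yaw":0.4}
    - {"offset":[0,0.12,0],"yaw":0.6}
    - {"offset":[0,0.16,0],"yaw":0.8}
    - {"offset":[0,0.2,0],"yaw":1}
    - {"offset":[0,0.24,0],"yaw":1.2}
    - {"offset":[0,0.28,0],"yaw":1.4}
    - {"offset":[0,0.32,0],"yaw":1.6}

```text
clock: 20.0
tcp_pos: [0.4543, -0.0545, 0.0713]
orientation: [0.703, 0.074, 0.703, -0.076]
wrist_force: [-1.4, -7.2, -0.9]
finger_gap: 0.0291
```

```bash
python3 -c "
from h import *
rd(1)"
```

```text
20.0 {'theta_tcp': np.float64(0.2157), 'rad': np.float64(0.1139), 'tool': 0.2248, 'Fy': array([ 0.9 , -7.33,  0.13])} tau0 3.57 Ft_est 7.83 z 0.0713 gap 0.0291
```

Request:
servo_tool:
  increments:
    - {"offset":[0,0.04,0],"yaw":0.2}
    - {"offset":[0,0.08,0],"yaw":0.4}
    - {"offset":[0,0.12,0],"yaw":0.6}
    - {"offset":[0,0.16,0],"yaw":0.8}
    - {"offset":[0,0.2,0],"yaw":1}
    - {"offset":[0,0.24,0],"yaw":1.2}
    - {"offset":[0,0.28,0],"yaw":1.4}
    - {"offset":[0,0.32,0],"yaw":1.6}

```text
clock: 20.8
tcp_pos: [0.4549, -0.0516, 0.0713]
orientation: [0.702, 0.084, 0.702, -0.086]
wrist_force: [-2.2, -9.0, -1.1]
finger_gap: 0.029
```

```bash
python3 -c "
from h import *
rd(1)"
```

```text
20.8 {'theta_tcp': np.float64(0.2413), 'rad': np.float64(0.114), 'tool': 0.2529, 'Fy': array([ 1.16, -9.28, -0.03])} tau0 4.12 Ft_est 9.08 z 0.0713 gap 0.029
```

Request:
servo_tool:
  increments:
    - {"offset":[0,0.04,0],"yaw":0.2}
    - {"offset":[0,0.08,0],"yaw":0.4}
    - {"offset":[0,0.12,0],"yaw":0.6}
    - {"offset":[0,0.16,0],"yaw":0.8}
    - {"offset":[0,0.2,0],"yaw":1}
    - {"offset":[0,0.24,0],"yaw":1.2}
    - {"offset":[0,0.28,0],"yaw":1.4}
    - {"offset":[0,0.32,0],"yaw":1.6}

```text
clock: 21.6
tcp_pos: [0.4555, -0.0488, 0.0713]
orientation: [0.7, 0.093, 0.701, -0.096]
wrist_force: [-2.5, -10.3, 0.4]
finger_gap: 0.0289
```

```bash
python3 -c "
from h import *
rd(1)"
```

```text
21.6 {'theta_tcp': np.float64(0.2667), 'rad': np.float64(0.1141), 'tool': 0.2811, 'Fy': array([ -0.35, -10.58,   0.33])} tau0 4.64 Ft_est 10.27 z 0.0713 gap 0.0289
```

Request:
servo_tool:
  increments:
    - {"offset":[0,0.02,0],"yaw":0.1}
    - {"offset":[0,0.04,0],"yaw":0.2}
    - {"offset":[0,0.06,0],"yaw":0.3}
    - {"offset":[0,0.08,0],"yaw":0.4}
    - {"offset":[0,0.1,0],"yaw":0.5}
    - {"offset":[0,0.12,0],"yaw":0.6}
    - {"offset":[0,0.14,0],"yaw":0.7}
    - {"offset":[0,0.16,0],"yaw":0.8}

```text
clock: 22.4
tcp_pos: [0.4558, -0.0474, 0.0713]
orientation: [0.7, 0.098, 0.7, -0.101]
wrist_force: [-2.9, -10.7, -0.5]
finger_gap: 0.0291
```

```bash
python3 -c "
from h import *
rd(3)"
```

```text
22.4 {'theta_tcp': np.float64(0.2797), 'rad': np.float64(0.1141), 'tool': 0.295, 'Fy': array([  0.51, -11.04,   0.17])} tau0 4.8 Ft_est 10.64 z 0.0713 gap 0.0291
22.45 {'theta_tcp': np.float64(0.2797), 'rad': np.float64(0.1142), 'tool': 0.2951, 'Fy': array([-0.05, -9.92,  0.33])} tau0 4.75 Ft_est 10.54 z 0.0713 gap 0.0293
22.5 {'theta_tcp': np.float64(0.2798), 'rad': np.float64(0.1141), 'tool': 0.295, 'Fy': array([  0.49, -10.15,  -0.14])} tau0 4.76 Ft_est 10.56 z 0.0713 gap 0.029
```

Request:
servo_tool:
  increments:
    - {"offset":[0,-0.1,0],"yaw":0}
    - {"offset":[0,-0.2,0],"yaw":0}
    - {"offset":[0,-0.35,0],"yaw":0}
    - {"offset":[0,-0.35,0],"yaw":0}
    - {"offset":[0,-0.35,0],"yaw":0}
    - {"offset":[0,-0.35,0],"yaw":0}
    - {"offset":[0,-0.35,0],"yaw":0}
    - {"offset":[0,-0.35,0],"yaw":0}
  claw: 0.6

```text
clock: 23.3
tcp_pos: [0.4555, -0.0493, 0.0713]
orientation: [0.7, 0.099, 0.7, -0.099]
wrist_force: [-0.1, 0.9, 0.4]
finger_gap: 0.0516
```

Request:
servo_tool:
  increments:
    - {"offset":[-1,0,0],"yaw":0}
    - {"offset":[-2,0,0],"yaw":0}
    - {"offset":[-4,0,0],"yaw":0}
    - {"offset":[-6,0,0],"yaw":0}
    - {"offset":[-9,0,0],"yaw":0}
    - {"offset":[-12,0,0],"yaw":0}
    - {"offset":[-14,0,0],"yaw":0}
    - {"offset":[-14,0,0],"yaw":0}

```text
clock: 24.1
tcp_pos: [0.4575, -0.0499, 0.2153]
orientation: [0.703, 0.099, 0.698, -0.099]
wrist_force: [0.1, 0.2, 0.2]
finger_gap: 0.0511
```

```bash
python3 -c "
from h import *
rd(1)
p,d,m=snap('side','s9')
crop(p,200,320,100,220,5,'s9c')
snap('wrist','w9')"
```

```text
24.1 {'theta_tcp': np.float64(0.2621), 'rad': np.float64(0.1118), 'tool': 0.2936, 'Fy': array([-0.24,  0.2 ,  0.06])} tau0 0.06 Ft_est 0.14 z 0.2153 gap 0.0511
```

View pics/s9c.png

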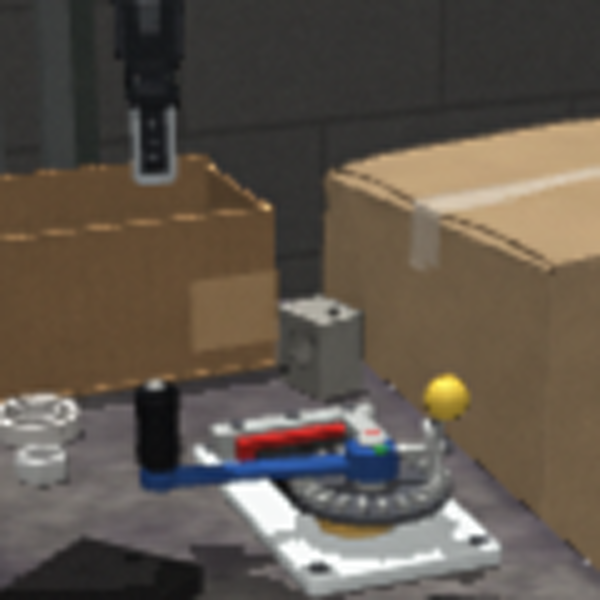

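View pics/w9.png

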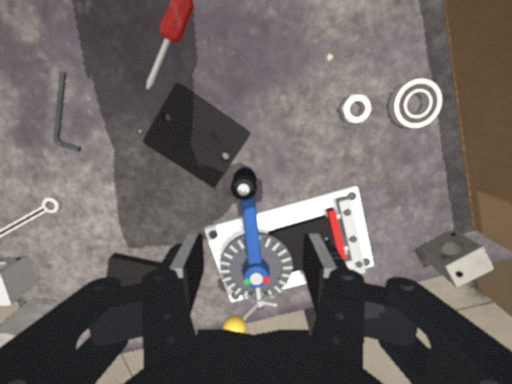

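```bash
python3 -c "
from h import *
print(env.hand_in())"
```

```text
the job is handed in; nothing more can be done
None
```

The plate is clamped to snug and the job was handed in after about 24 s of robot time. Handing in gives no verdict, and I had no direct reading of the force between the plate and the jaw pad.

- **Lever:** I pushed the yellow ball over to the green-dot side with closed fingers, before any tightening. After I let go, the pictures still show it leaning that way.
- **Handle:** One idle stroke took it to about -0.6 rad. A single slow tightening stroke followed, to about +0.25 rad (estimated from the tool position).
- **Force on the grip:** It held near 4 N while the screw turned free, then climbed over the last 20 mm or so. I stopped at about 10.7 N (wrist sensor 9.9–11.0 N, joint-torque estimate 10.6 N), within the 10–12 N wanted. The climb was more gradual than the 6–15 mm described.
- **Last checks:** The gripper is open and about 0.11 m above the grip, with wrist force near zero. The plate lies flat against the red pad. I saw no sign that the nut, bearing or spanner had moved, though I judged that by eye only.

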